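# Lay the last culture flask down in the incubator tray

### The arm

A 6-joint arm with a two-finger parallel gripper is mounted at the origin on a cart in front of the work surface, level with it; the furniture and walls round the work are solid. World frame = base frame: x ahead of the robot, y to its left, z up, the work surface at z = 0. Lengths are in m, angles in degrees, forces in N, time in s.
With the tool pointing down it reaches from about 0.25 to 0.725 m from the base axis. Payload 9.7 kg.
Tool frame: the origin (TCP) lies midway between the tips of the shut fingers; the grasp point (between the pads) lies 19 mm behind it (bot.hold_point_z is the distance from the TCP to the grasp point, in m); z points along the fingers, y is the line along which they close (so a half turn about z gives the same grasp; the last joint's range is limited). The gripper opens to 85 mm and grips with 20 to 120 N. Pads are 22 mm wide; open, the fingers measure 114 mm over their backs; the gripper's body (76 mm by 85 mm) begins 54 mm behind the grasp point. The pads swing forward as they close: fully open they stand 13 mm farther back than shut.
Start: joints at [-64.229, 4.979, 10.078, 95.1, 0, 90], TCP at [0.239, -0.495, 0.231] pointing down, gripper open.
Joint ranges: [-179.16, 179.16], [-48.56, 103.87], [-65.8, 70.77], [-126.05, 130.52], [-82.76, 87.17], [-180, 180]. Speed limits (degrees/s): [127.2, 127.2, 147.25, 180, 180, 180].

### API

Orientations are given as [roll, pitch, yaw] about the fixed x, y, z axes, in that order (R = Rz(yaw) Ry(pitch) Rx(roll)).
In Python, from workcell import bot gives the robot as it stands.
- The arm moves only by the tool play_rows, never from a script. Its argument "steps" is a list that holds one entry, the list of rows, each a list of 4 numbers: the shift along the tool's x, y, z in m, then the turn about the tool's z in rad. In form: [[[tx, ty, tz, yaw], ...]]. A call has exactly 5 rows; each row shifts and turns the commanded pose from where the row before left it, along the tool's axes as they then stand; what a row does not reach is not made up. A row lasts 1/12 s, in which the tool goes at most 41.7 mm and 7.16 degrees, less where a joint would pass 70% of its speed; a pose out of reach is approached as far as the arm can. A call is refused whole if a number of a shift passes 0.0417 or a number of a turn 0.125, either way. A call with a gripper value outside its range is refused whole. "gripper" is the finger opening in m, from 0 to 0.0854, set as the call begins (left out, the last holds). The fingers move at their own pace and stop on an object; "squeeze" is the grip in N (left out, the last holds). Time passes only in rows, so rows that do not move let the fingers close, or fill a call up. It gives the time, the measured TCP pose, the force, the opening and the grip force at its end, in the units of the state.
- bot.get_obs(): the state, without advancing time (a new reading comes with each control period).
- bot.camera(name): name is "scene" or "top"; returns a dict with "img" (384x512x3 uint8, blue, green, red), "vfov" (degrees; the focal length in pixels is half the picture's height over the tangent of half this angle, whatever the lens; pixels are square), "cx", "cy" (the principal point, pixels), "xyz" and "attitude" of the camera in the world. Camera axes: x right, y down, z forward; pixel columns grow to the right and rows downward; lengths in m; the calibration is good to about 2 mm. A picture is of the moment at which its call begins. There is no depth.
- bot.job_done(): hands the job in; it is judged then, once.
The state is a dict: "time": time; "q": joint angles; "qd": joint speeds; "joint_efforts": joint torques, N m; "ee_pos": TCP position; "tcp_rot": TCP orientation; "wrist_force": force on the tool from outside, world axes, zero at the start; "torque": the same for the moment, N m; "opening": finger opening in m; "grasp_force": force on a finger pad.
Only numpy, scipy, OpenCV 4.12 (cv2) and the standard library are available. Lean on these libraries where they do the work, as an engineer would, in place of code of your own. Each camera call takes 0.05 s, during which the arm holds its last target. There are 200 camera calls.

### The job

Two culture flasks already lie in the steel incubator tray; the third still stands upright at the tray's open end, out of line with the empty lane. With your fingertips slide it sideways, still standing, until it stands squarely in front of the empty lane, then push it over at its cap so that it falls into the lane on its growth face (the broad face that the neck leans away from), and push its base along the lane until its cap meets the tray's rear lip, in a row with the others. Never lift the flask, and leave the other flasks and the things on the bench where they are.

Things in the scene. Friction and masses are not known exactly. Their poses are not given: they have to be found in the camera images.
- flask: the standing culture flask: clear polystyrene, 36 to 63 g, 26 mm thick (its x), 52 wide (y), 98 tall (z) with the cap. Body a box up to 60 mm, shoulder 22 x 32 mm up to 75 mm, then the cap. Origin: centre of the base. x points out of the growth face, at the start towards the tray's rear lip within 0.2 rad; the opposite face has a white writing panel. Tips over beyond 17 degrees
- flask_cap (a point): centre of the top of its white ribbed cap (24 mm across, 79 to 98 mm above the base). The neck leans 6 degrees away from the growth face, so the lying flask rests on its body alone. On the tray it slides easily (friction about 0.3): pushed on the narrow side below 60 mm it slides upright; on the broad face above 60 mm it tips, below 30 mm it only slides
- gap (a point): point on the tray floor (2 mm over the bench) in the middle of the empty lane, left, middle or right one; unmarked. x points along the lane to the rear lip (101.5 mm ahead), y across, z up. The flask lying home, cap at the lip, has its origin 13 mm above this point. The lane is 60 mm wide; the wires beside it begin 9 mm ahead of this point and stand 11 mm above the floor
- tray: stainless incubator tray, fixed, 185 mm (x) by 200 mm (y), origin at the centre of its underside, floor 2 mm thick. Rear lip at x = +88 mm (inner face); it and the side lips are 18 mm high over the bench; the end at -x is open. Three lanes, middles at y = -66, 0, 66 mm, parted by low wires. The clear floor from x = -92 to -14 mm is where the flask stands, 10 mm or more before the lying flasks
- lying_flask_1: a flask of the same kind lying home in one lane, growth face down, 28 mm high; loose; origin: centre of its base; z points to its cap
- lying_flask_2: the other lying flask, the same in another lane
- timer: bench timer lying on the bench left of the tray, 58 x 66 x 18 mm, loose; origin under its centre
- marker: marker pen lying right of the tray, 14 x 117 x 16 mm, loose; origin under its middle
- petri: closed petri dish right of the tray, 63 mm across, 14 mm high, loose; origin under its centre
Things that resemble listed ones, but are neither listed nor needed, are in the scene too. What is shaped like the lying_flask_2 but brown or pink is not meant.

How it is judged:
By the outcome, as a careful person would: the job done as asked, in the order asked, and still so for the second after the job is handed in, with the robot touching nothing.
It also fails if it takes over 56 s, if anything falls off the work surface, if the arm or the gripper's body presses on something with over 40 N, if the wrist force passes 120 N, or if a joint passes its speed limit or range.

## Working session

There is one attempt and no reset: what is moved stays moved. The work goes in short steps, Python scripts to look and compute and a tool call to move; the robot and the scene stay as the last step left them, time stands still between calls to the robot, and variables do not carry over. Pictures are saved under pics/ and viewed, at most 10 in all, crops included, and the job is handed in when it is done.

Besides the shell and the picture viewer there is one more tool, called after "Emit:" by a JSON object that holds its "name" and its "arguments". play_rows: Moves the arm, as the interface text tells. Its arguments: {"type":"object","properties":{"steps":{"type":"array","items":{"type":"array","items":{"type":"array","items":{"type":"number"}}}},"gripper":{"type":"number"},"squeeze":{"type":"number"}},"required":["steps"]}

```bash
mkdir -p pics; ls; cat > h.py <<'E'
import numpy as np,cv2
from scipy.spatial.transform import Rotation as R
from workcell import bot
def cam(n):
    c=bot.camera(n);return c
def rot(c): 
    return R.from_euler('xyz',c['attitude'],degrees=True).as_matrix()
def ray(c,u,v):
    f=192/np.tan(np.radians(c['vfov']/2))
    d=rot(c)@np.array([(u-c['cx'])/f,(v-c['cy'])/f,1]);return np.array(c['xyz']),d
def plane(c,u,v,z):
    o,d=ray(c,u,v);return o+d*(z-o[2])/d[2]
def proj(c,p):
    f=192/np.tan(np.radians(c['vfov']/2))
    q=rot(c).T@(np.array(p)-c['xyz']);return f*q[0]/q[2]+c['cx'],f*q[1]/q[2]+c['cy']
E
python3 - <<'E'
from h import *
for n in('scene','top'):
    c=cam(n);print({k:v for k,v in c.items() if k!='img'})
    cv2.imwrite(f'pics/{n}0.png',cv2.resize(c['img'],(800,600),interpolation=cv2.INTER_CUBIC))
    np.save(n,c['img'])
print(bot.get_obs())
E
```

```text
pics
{'vfov': 42.17623302749538, 'cx': 260.0695311857848, 'cy': 190.734384576784, 'xyz': array([-0.13233054,  0.71374482,  0.74322752]), 'attitude': array([-123.18605967,    1.10336118, -137.69479808])}
{'vfov': 46.57428705623349, 'cx': 258.3861530686786, 'cy': 188.93625939666305, 'xyz': array([ 0.4028106 , -0.04826726,  1.22358169]), 'attitude': array([-1.73455929e+02,  8.60693742e-02, -9.00425004e+01])}
{'time': 0.1, 'q': array([-6.42291535e+01,  5.01004567e+00,  1.00417555e+01,  9.50980109e+01,
        6.75801997e-04,  8.99988565e+01]), 'qd': array([ 0.07463416, -0.17488128,  0.08011004,  0.0685983 , -0.01815928,
        0.05565125]), 'joint_efforts': array([-4.17349693e-04, -5.21561587e+01,  4.65653980e+01,  1.60639366e-02,
        1.98984701e-06, -1.56647133e-06]), 'ee_pos': array([ 0.23905215, -0.49513819,  0.23065856]), 'tcp_rot': array([-1.79933699e+02, -6.77124791e-04,  2.57719892e+01]), 'wrist_force': array([-0.01468049, -0.57941496, -0.1796074 ]), 'torque': array([ 0.00101769, -0.01593059, -0.03675687]), 'grasp_force': 0.0, 'opening': 0.08518447624214315}
```

View pics/scene0.png

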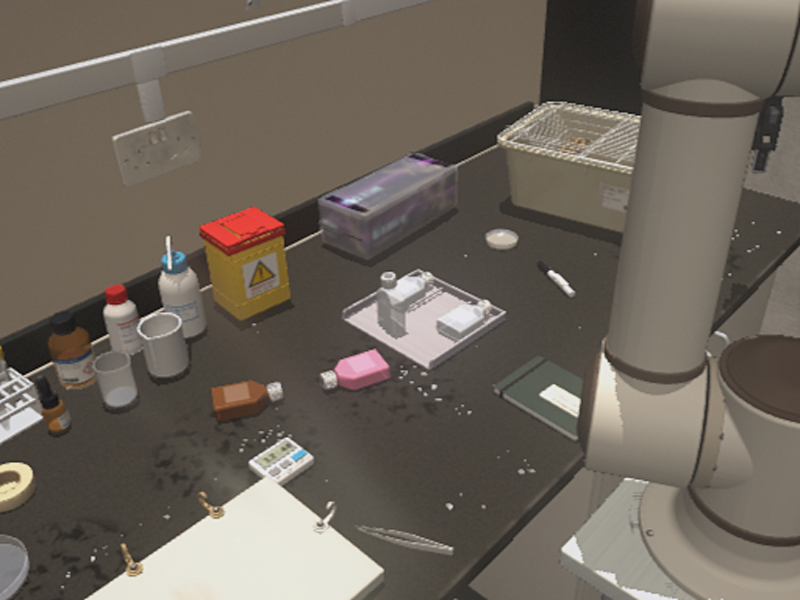

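View pics/top0.png

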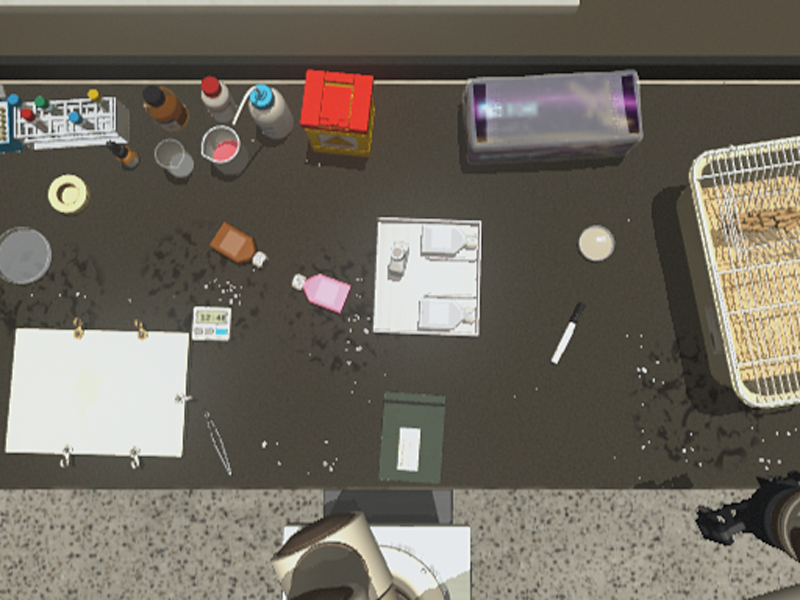

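The top view (800x600 scale) shows the tray at (375–480, 218–335). Its open end is on the left, the lying flasks fill the upper and lower lanes, and the middle lane is empty. The standing flask is at about (398,258). In the scene view it stands at (390,305). I'll zoom in on both.

```bash
python3 - <<'E'
from h import *
t=np.load('top.npy')[132:222,232:318]; s=np.load('scene.npy')[165:240,212:330]
a=cv2.resize(t,None,fx=6,fy=6,interpolation=cv2.INTER_CUBIC); cv2.imwrite('pics/tc.png',a)
b=cv2.resize(s,None,fx=6,fy=6,interpolation=cv2.INTER_CUBIC); cv2.imwrite('pics/sc.png',b)
E
```

```text
(no output)
```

View pics/tc.png

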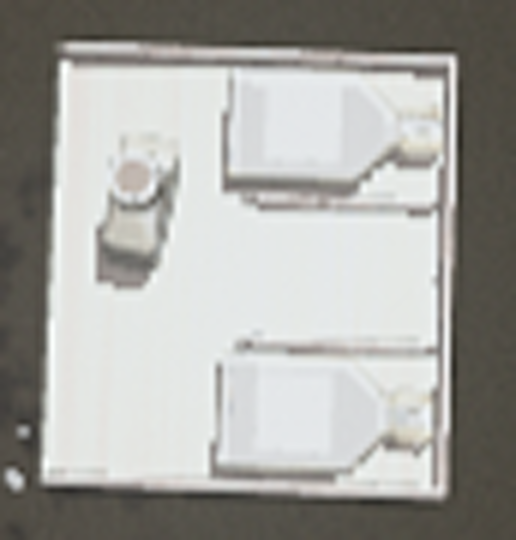

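View pics/sc.png

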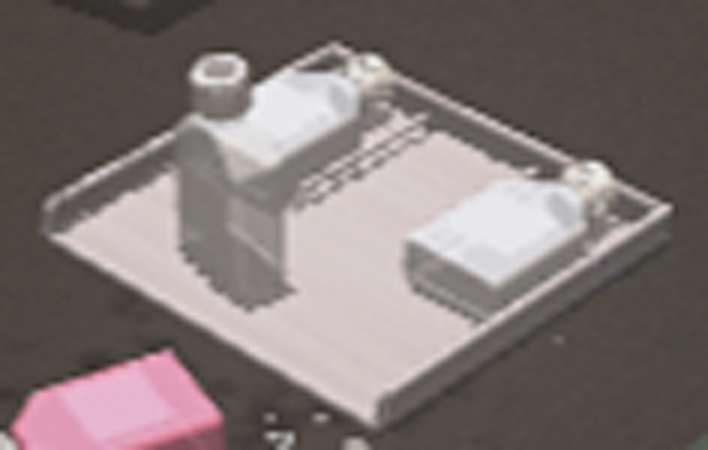

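The crops show the flask's cap at (134,175) in the top crop and its base bottom edge at about (98–140, 283). In the scene crop the cap is at (220,68), with base corners near (180,248), (252,308) and (293,290). Next I turn these into positions.

```bash
cat >> h.py <<'E'
tc=lambda c,x,y,z:plane(c,232+(x+.5)/6-.5,132+(y+.5)/6-.5,z)
sc=lambda c,x,y,z:plane(c,212+(x+.5)/6-.5,165+(y+.5)/6-.5,z)
def tcp(c,p): u,v=proj(c,p);return (u-232+.5)*6-.5,(v-132+.5)*6-.5
def scp(c,p): u,v=proj(c,p);return (u-212+.5)*6-.5,(v-165+.5)*6-.5
E
python3 - <<'E'
from h import *
np.set_printoptions(precision=4,suppress=True)
T=cam('top');S=cam('scene')
print('tray top');P=[]
for x,y,z in((58,45,.018),(457,57,.018),(447,497,.018),(42,487,.018)):
    p=tc(T,x,y,z);P.append(p);print(p)
P=np.array(P);print('sides',[np.linalg.norm(P[i]-P[(i+1)%4]) for i in range(4)],'centre',P.mean(0))
d=(P[1]-P[0]+P[2]-P[3]);print('yaw',np.degrees(np.arctan2(d[1],d[0])));d=(P[0]-P[3]+P[1]-P[2]);print('yaw y',np.degrees(np.arctan2(d[1],d[0])))
print('tray scene')
for x,y,z in((45,207,.018),(336,43,.018),(670,208,.018),(380,402,.018),(380,428,0)): print(sc(S,x,y,z))
print('wires top',[tc(T,x,y,.013) for x,y in((245,200),(437,212),(240,345),(437,349))])
print('cap',tc(T,134,175,.1),sc(S,220,68,.1))
print('base top',[tc(T,x,y,.002) for x,y in((98,280),(140,287))])
print('base scene',[sc(S,x,y,.002) for x,y in((180,248),(252,308),(293,290))])
E
```

```text
tray top
[0.6794 0.0006 0.018 ]
[ 0.6736 -0.1826  0.018 ]
[ 0.4717 -0.1754  0.018 ]
[0.4763 0.007  0.018 ]
sides [np.float64(0.18324308807455397), np.float64(0.20205986864422965), np.float64(0.18248363562304326), np.float64(0.2031916485556133)] centre [ 0.5753 -0.0876  0.018 ]
yaw -91.6407931489265
yaw y -1.9332321188250727
tray scene
[0.6788 0.0018 0.018 ]
[ 0.6743 -0.1834  0.018 ]
[ 0.4735 -0.1737  0.018 ]
[0.4792 0.0105 0.018 ]
[0.4833 0.0057 0.    ]
wires top [array([ 0.6081, -0.0852,  0.013 ]), array([ 0.6024, -0.173 ,  0.013 ]), array([ 0.5412, -0.0826,  0.013 ]), array([ 0.5393, -0.1722,  0.013 ])]
cap [ 0.6042 -0.0353  0.1   ] [ 0.6062 -0.0359  0.1   ]
base top [array([ 0.5727, -0.0176,  0.002 ]), array([ 0.5694, -0.037 ,  0.002 ])]
base scene [array([ 0.6291, -0.0302,  0.002 ]), array([ 0.5754, -0.0183,  0.002 ]), array([ 0.571 , -0.0392,  0.002 ])]
```

Emit:
{"name": "play_rows", "arguments": {"steps": [[[0.026,-0.03,0,0],[0.026,-0.03,0,0],[0.026,-0.03,0,0],[0.026,-0.03,0,0],[0.026,-0.03,0,0]]], "gripper": 0.085, "squeeze": 20}}

```text
time: 0.62
ee_pos: [0.2908, -0.302, 0.231]
tcp_rot: [-180.0, -0.0, 25.7]
wrist_force: [1.2, 0.1, 0.4]
opening: 0.0851
grasp_force: 0.0
```

```bash
cat > go.py <<'E'
# shift in tool axes to a world target: go.py x y z psi
import sys
from h import *
o=bot.get_obs();r=R.from_euler('xyz',o['tcp_rot'],degrees=True)
x=[float(a) for a in sys.argv[1:]]
print('t',o['time'],'p',o['ee_pos'].round(4),o['tcp_rot'].round(2),'F',o['wrist_force'].round(2),'op',round(o['opening'],4))
print('shift',r.inv().apply(np.array(x[:3])-o['ee_pos']).round(4),'turn',np.radians(o['tcp_rot'][2]-x[3]).round(4))
E
python3 go.py 0.602 -0.0385 0.20 79
```

```text
t 0.6167 p [ 0.2908 -0.302   0.231 ] [-179.99   -0.     25.73] F [1.16 0.07 0.41] op 0.0851
shift [ 0.3947 -0.1023  0.031 ] turn -0.9297
```

Emit:
{"name": "play_rows", "arguments": {"steps": [[[0.039,-0.01,0,0],[0.039,-0.01,0,0],[0.039,-0.01,0,0],[0.039,-0.01,0,0],[0.039,-0.01,0,0]]]}}

```text
time: 1.03
ee_pos: [0.446, -0.1721, 0.2314]
tcp_rot: [180.0, -0.0, 25.8]
wrist_force: [1.0, -1.1, -0.5]
opening: 0.085
grasp_force: 0.0
```

Emit:
{"name": "play_rows", "arguments": {"steps": [[[0.036,-0.009,0,0],[0.036,-0.009,0,0],[0.036,-0.009,0,0],[0.036,-0.009,0,0],[0.036,-0.009,0,0]]]}}

```text
time: 1.45
ee_pos: [0.5885, -0.0535, 0.2311]
tcp_rot: [180.0, 0.0, 25.8]
wrist_force: [0.1, -0.0, 0.7]
opening: 0.0851
grasp_force: 0.0
```

Emit:
{"name": "play_rows", "arguments": {"steps": [[[0,0,0,-0.12],[0,0,0,-0.12],[0,0,0,-0.12],[0,0,0,-0.12],[0,0,0,-0.12]]]}}

```text
time: 1.87
ee_pos: [0.5874, -0.0549, 0.2309]
tcp_rot: [-180.0, 0.0, 60.5]
wrist_force: [-0.4, -0.2, -0.1]
opening: 0.0849
grasp_force: 0.0
```

Emit:
{"name": "play_rows", "arguments": {"steps": [[[0,0,0,-0.11],[0,0,0,-0.11],[0,0,0,-0.11],[0,0,0,0],[0,0,0,0]]]}}

```text
time: 2.28
ee_pos: [0.5873, -0.0551, 0.2311]
tcp_rot: [-180.0, 0.0, 78.9]
wrist_force: [0.4, 0.1, 0.4]
opening: 0.085
grasp_force: 0.0
```

```bash
python3 go.py 0.602 -0.0385 0.17 79
```

```text
t 2.2833 p [ 0.5873 -0.0551  0.2311] [-179.98    0.     78.86] F [0.41 0.15 0.35] op 0.085
shift [0.0191 0.0112 0.0611] turn -0.0024
```

Emit:
{"name": "play_rows", "arguments": {"steps": [[[0.019,0.011,0.02,0],[0,0,0.03,0],[0,0,0.031,0],[0,0,0,0],[0,0,0,0]]]}}

```text
time: 2.7
ee_pos: [0.6008, -0.0385, 0.1493]
tcp_rot: [-179.8, 0.0, 78.9]
wrist_force: [-0.3, 0.6, 0.7]
opening: 0.0851
grasp_force: 0.0
```

```bash
python3 go.py 0.602 -0.0385 0.034 79; python3 - <<'E'
from h import *
c=cam('scene');b=cv2.resize(c['img'][110:240,180:340],None,fx=4.6,fy=4.6,interpolation=cv2.INTER_CUBIC); cv2.imwrite('pics/s1.png',b)
E
```

```text
t 2.7 p [ 0.6008 -0.0385  0.1493] [-1.7981e+02  3.0000e-02  7.8920e+01] F [-0.29  0.56  0.71] op 0.0851
shift [0.0003 0.0016 0.1153] turn -0.0015
```

View pics/s1.png

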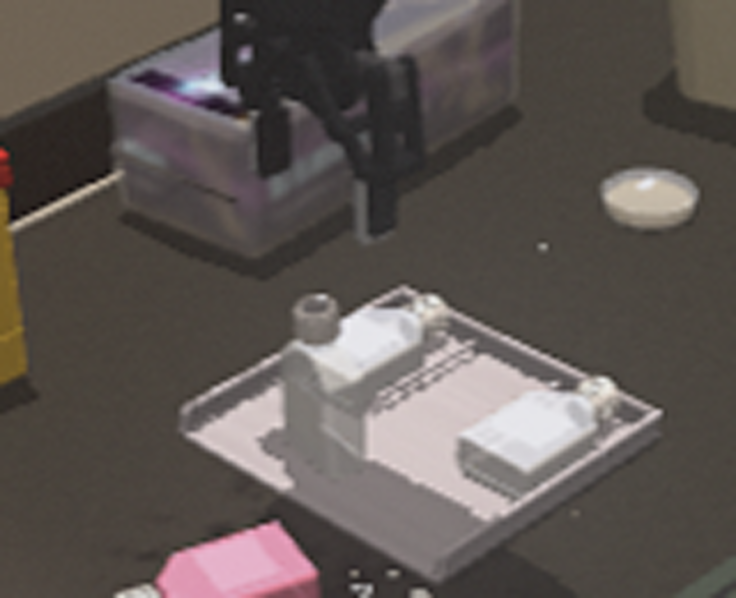

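The fingers, at (270,150) and (378,210), straddle the flask directly above its cap at (318,315). I can descend.

Emit:
{"name": "play_rows", "arguments": {"steps": [[[0,0.001,0.023,0],[0,0,0.023,0],[0,0,0.023,0],[0,0,0.023,0],[0,0,0.021,0]]]}}

```text
time: 3.17
ee_pos: [0.6043, -0.039, 0.0392]
tcp_rot: [179.8, -0.0, 79.0]
wrist_force: [1.4, 0.0, -0.8]
opening: 0.085
grasp_force: 0.0
```

Emit:
{"name": "play_rows", "arguments": {"steps": [[[0,0,0,0],[0,0,0,0],[0,0,0,0],[0,0,0,0],[0,0,0,0]]], "gripper": 0.062}}

```text
time: 3.58
ee_pos: [0.6039, -0.0388, 0.0394]
tcp_rot: [179.8, -0.0, 79.0]
wrist_force: [-0.2, 0.8, -0.6]
opening: 0.0619
grasp_force: 0.0
```

Emit:
{"name": "play_rows", "arguments": {"steps": [[[0,0,0,0],[0,0,0,0],[0,0,0,0],[0,0,0,0],[0,0,0,0]]], "gripper": 0.053}}

```text
time: 4.0
ee_pos: [0.6027, -0.0387, 0.0373]
tcp_rot: [-180.0, -0.0, 79.1]
wrist_force: [1.1, 0.1, 0.7]
opening: 0.053
grasp_force: 0.1
```

```bash
python3 go.py 0.578 -0.0385 0.034 88.2
```

```text
t 4.0 p [ 0.6027 -0.0387  0.0373] [-179.99   -0.     79.06] F [1.08 0.15 0.7 ] op 0.053
shift [-0.0045 -0.0243  0.0033] turn -0.1596
```

Emit:
{"name": "play_rows", "arguments": {"steps": [[[0,0,0.001,-0.032],[0,0,0.001,-0.032],[0,0,0,-0.032],[0,0,0,-0.032],[0,0,0,-0.032]]]}}

```text
time: 4.42
ee_pos: [0.6027, -0.0387, 0.0352]
tcp_rot: [-180.0, 0.0, 88.3]
wrist_force: [-0.4, -0.8, -1.2]
opening: 0.053
grasp_force: 0.1
```

Emit:
{"name": "play_rows", "arguments": {"steps": [[[0,-0.002,0,0],[0,-0.003,0,0],[0,-0.003,0,0],[0,-0.003,0,0],[0,-0.003,0,0]]]}}

```text
time: 4.83
ee_pos: [0.5884, -0.0383, 0.0353]
tcp_rot: [-180.0, 0.0, 88.2]
wrist_force: [0.9, 0.6, 0.4]
opening: 0.0525
grasp_force: 0.0
```

Emit:
{"name": "play_rows", "arguments": {"steps": [[[0,-0.003,0,0],[0,-0.003,0,0],[0,-0.002,0,0],[0,-0.002,0,0],[0,0,0,0]]]}}

```text
time: 5.25
ee_pos: [0.5784, -0.038, 0.0353]
tcp_rot: [-180.0, -0.0, 88.2]
wrist_force: [0.0, 0.0, 0.3]
opening: 0.0528
grasp_force: 0.0
```

```bash
python3 go.py 0.578 -0.0385 0.035 88.2;python3 - <<'E'
from h import *
c=cam('scene');b=cv2.resize(c['img'][165:240,212:330],None,fx=6,fy=6,interpolation=cv2.INTER_CUBIC); cv2.imwrite('pics/s2.png',b)
E
```

```text
t 5.25 p [ 0.5784 -0.038   0.0353] [-179.99   -0.     88.22] F [0.02 0.02 0.31] op 0.0528
shift [-0.0005 -0.0004  0.0003] turn 0.0003
```

View pics/s2.png

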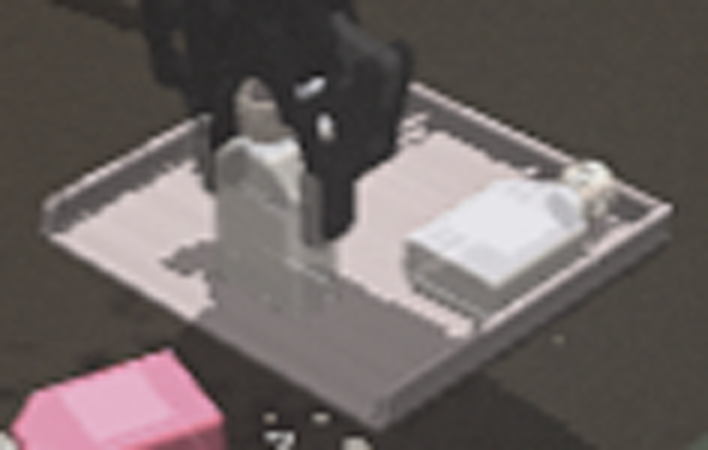

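The flask stands upright between the fingertips, with its base around (215–335, 300) in the crop, and it looks squared. I'll release it, rise, back off and measure.

Emit:
{"name": "play_rows", "arguments": {"steps": [[[0,0,0,0],[0,0,0,0],[0,0,0,0],[0,0,0,0],[0,0,0,0]]], "gripper": 0.08}}

```text
time: 5.72
ee_pos: [0.5788, -0.038, 0.0352]
tcp_rot: [-180.0, -0.0, 88.2]
wrist_force: [-0.1, -0.0, -0.1]
opening: 0.0801
grasp_force: 0.0
```

Emit:
{"name": "play_rows", "arguments": {"steps": [[[0,0,-0.02,0],[0,0,-0.03,0],[0,0,-0.03,0],[0,0,-0.03,0],[0,0,-0.03,0]]]}}

```text
time: 6.13
ee_pos: [0.5786, -0.038, 0.1767]
tcp_rot: [180.0, -0.0, 88.2]
wrist_force: [0.9, -0.7, 0.2]
opening: 0.0799
grasp_force: 0.0
```

Emit:
{"name": "play_rows", "arguments": {"steps": [[[0.04,0,0,0],[0.04,0,0,0],[0.04,0,0,0],[0.04,0,0,0],[0,0,0,0]]], "gripper": 0}}

```text
time: 6.55
ee_pos: [0.5835, 0.1278, 0.175]
tcp_rot: [-180.0, -0.1, 88.5]
wrist_force: [0.4, -0.6, -0.4]
opening: 0.0192
grasp_force: 0.0
```

```bash
python3 go.py 0.578 0.02 0.085 88.2;python3 - <<'E'
from h import *
c=cam('top');np.save('top2',c['img']);d=cam('scene')
a=cv2.resize(c['img'][132:222,232:318],None,fx=6,fy=6,interpolation=cv2.INTER_CUBIC)[:450]
b=cv2.resize(d['img'][165:240,212:260],None,fx=6,fy=6,interpolation=cv2.INTER_CUBIC)
cv2.imwrite('pics/c2.png',np.hstack([a,b[:450]]))
E
```

```text
t 6.55 p [0.5835 0.1278 0.175 ] [-1.7999e+02 -1.0000e-01  8.8500e+01] F [ 0.4  -0.58 -0.42] op 0.0192
shift [-0.1081 -0.0026  0.0898] turn 0.0053
```

View pics/c2.png

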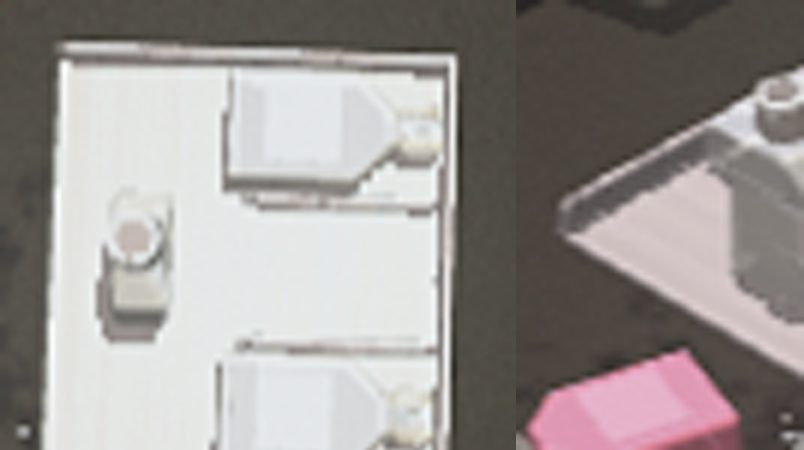

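In the top crop the flask stands square. Its cap is at (134,238) and its body's right edge runs from (171,195) to (168,315), parallel to the tray.

```bash
python3 - <<'E'
from h import *
np.set_printoptions(precision=4,suppress=True)
T=cam('top')
print('cap',tc(T,134,238,.1),'body top edge',tc(T,171,195,.062),tc(T,168,310,.062))
w=[tc(T,x,y,.013) for x,y in((255,206),(430,211),(255,347),(430,351))];print(w)
a=(w[0]+w[2])/2;b=(w[1]+w[3])/2;print('lane line at y=-.038 from wires',a+(b-a)*(-.038-a[1])/(b[1]-a[1]))
L=[tc(T,x,y,.028) for x,y in((230,70),(224,186),(218,362),(213,472))];print('lying ends',L,'mid',(L[0]+L[1]+L[2]+L[3])/4)
print('base bottom edge',tc(T,100,338,.002),tc(T,160,340,.002))
E
python3 go.py 0.578 0.02 0.085 88.2
```

```text
cap [ 0.5771 -0.0353  0.1   ] body top edge [ 0.602  -0.0511  0.062 ] [ 0.5511 -0.0498  0.062 ]
[array([ 0.6053, -0.0897,  0.013 ]), array([ 0.6029, -0.1698,  0.013 ]), array([ 0.5403, -0.0894,  0.013 ]), array([ 0.5384, -0.169 ,  0.013 ])]
lane line at y=-.038 from wires [ 0.5742 -0.038   0.013 ]
lying ends [array([ 0.6655, -0.0781,  0.028 ]), array([ 0.612 , -0.0752,  0.028 ]), array([ 0.5319, -0.0723,  0.028 ]), array([ 0.4824, -0.0699,  0.028 ])] mid [ 0.5729 -0.0739  0.028 ]
base bottom edge [ 0.5458 -0.0186  0.002 ] [ 0.5449 -0.0462  0.002 ]
t 6.7 p [0.5836 0.1223 0.1751] [-1.7998e+02  2.0000e-02  8.8300e+01] F [ 0.05 -0.2   0.66] op -0.0001
shift [-0.1024 -0.0026  0.0901] turn 0.0018
```

Emit:
{"name": "play_rows", "arguments": {"steps": [[[-0.021,-0.001,0.018,0],[-0.021,-0.001,0.018,0],[-0.021,-0.001,0.018,0],[-0.02,0,0.018,0],[-0.02,0,0.018,0]]], "gripper": 0}}

```text
time: 7.12
ee_pos: [0.5772, 0.0166, 0.0847]
tcp_rot: [180.0, 0.0, 88.1]
wrist_force: [0.4, -0.6, -0.2]
opening: -0.0001
grasp_force: 0.0
```

```bash
python3 go.py 0.577 -0.015 0.085 88.2
```

```text
t 7.1167 p [0.5772 0.0166 0.0847] [1.7998e+02 1.0000e-02 8.8110e+01] F [ 0.38 -0.65 -0.24] op -0.0001
shift [-0.0316  0.0009 -0.0003] turn -0.0016
```

Emit:
{"name": "play_rows", "arguments": {"steps": [[[-0.006,0,0,0],[-0.006,0,0,0],[-0.006,0,0,0],[-0.005,0,0,0],[-0.005,0,0,0]]]}}

```text
time: 7.53
ee_pos: [0.5774, -0.0091, 0.0866]
tcp_rot: [179.9, -0.0, 88.2]
wrist_force: [-0.2, 0.9, 0.5]
opening: 0.0
grasp_force: 0.0
```

Emit:
{"name": "play_rows", "arguments": {"steps": [[[-0.005,0,0,0],[-0.005,0,0,0],[-0.005,0,0,0],[-0.005,0,0,0],[-0.005,0,0,0]]]}}

```text
time: 7.95
ee_pos: [0.5759, -0.0343, 0.0853]
tcp_rot: [180.0, -0.0, 88.2]
wrist_force: [-0.0, -0.2, 0.1]
opening: 0.0003
grasp_force: 0.0
```

Emit:
{"name": "play_rows", "arguments": {"steps": [[[-0.005,0,0,0],[-0.005,0,0,0],[-0.005,0,0,0],[-0.005,0,0,0],[0,0,0,0]]]}}

```text
time: 8.37
ee_pos: [0.5752, -0.0548, 0.0853]
tcp_rot: [-180.0, 0.0, 88.2]
wrist_force: [0.9, -0.7, 0.4]
opening: 0.0
grasp_force: 0.0
```

```bash
python3 go.py 0.577 -0.015 0.085 88.2;python3 - <<'E'
from h import *
d=cam('scene')
b=cv2.resize(d['img'][150:240,200:330],None,fx=6,fy=6,interpolation=cv2.INTER_CUBIC)
cv2.imwrite('pics/s3.png',b)
E
```

```text
t 8.3667 p [ 0.5752 -0.0548  0.0853] [-1.800e+02  1.000e-02  8.818e+01] F [ 0.86 -0.73  0.38] op 0.0
shift [0.0398 0.0005 0.0003] turn -0.0004
```

View pics/s3.png

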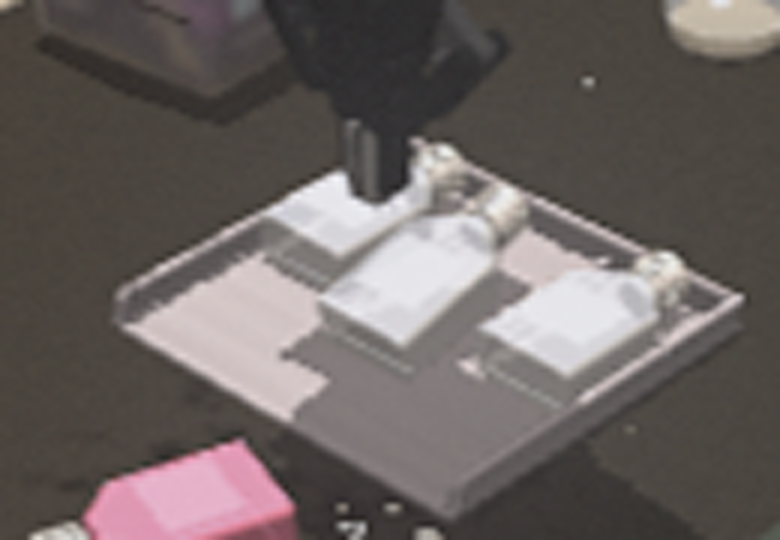

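The flask lies in the middle lane with its panel up. Its base edge runs (320,300)–(405,347), its cap is at (500,210), and it is short of the lip. I'll back off and measure the base.

Emit:
{"name": "play_rows", "arguments": {"steps": [[[0.02,0,0,0],[0.02,0,0,0],[0.025,0,0,0],[0.025,0,0,0],[0.02,0,0,0]]], "gripper": 0.025}}

```text
time: 8.83
ee_pos: [0.5786, 0.0577, 0.0853]
tcp_rot: [180.0, -0.0, 88.2]
wrist_force: [0.6, -0.6, -0.3]
opening: 0.0252
grasp_force: 0.0
```

```bash
python3 - <<'E'
from h import *
c=cam('top')
a=cv2.resize(c['img'][132:222,232:318],None,fx=6,fy=6,interpolation=cv2.INTER_CUBIC)
cv2.imwrite('pics/t3.png',a)
E
python3 go.py 0.578 0.02 0.013 88.2
```

```text
t 8.8833 p [0.5787 0.0604 0.0853] [ 1.7999e+02 -9.0000e-02  8.8360e+01] F [0.19 3.03 0.17] op 0.0249
shift [-0.0406  0.0005  0.0722] turn 0.0027
```

View pics/t3.png

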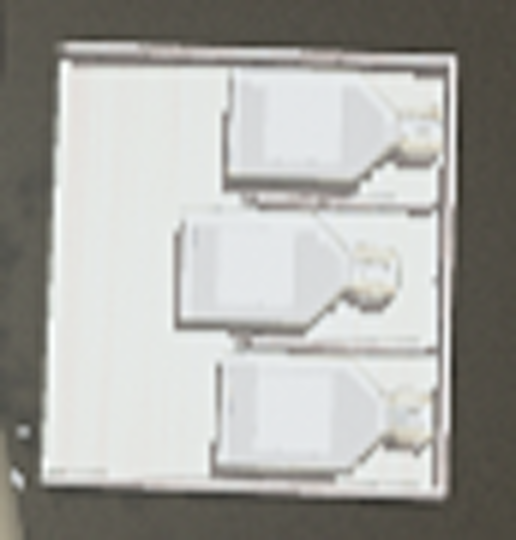

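The flask lies straight between the wires, with its base edge at x≈181 px (target ≈221, about 18 mm on) and its cap at 400 px. I'll go in, then lower clear of the pink bottle.

Emit:
{"name": "play_rows", "arguments": {"steps": [[[-0.025,0,0,0],[-0.025,0,0,0],[-0.02,0,0.02,0],[0,0,0.028,0],[0,0,0.025,0]]]}}

```text
time: 9.3
ee_pos: [0.5768, -0.015, 0.0117]
tcp_rot: [179.9, 0.0, 88.1]
wrist_force: [0.8, 0.6, -0.6]
opening: 0.0249
grasp_force: 0.0
```

```bash
python3 - <<'E'
from h import *
c=cam('top')
print('base',tc(c,181,222,.028),tc(c,178,322,.028),'others',tc(c,228,130,.028),tc(c,217,415,.028),'cap end',tc(c,400,275,.02),'lip',tc(c,440,275,.018))
E
python3 go.py 0.576 -0.04 0.011 88.2
```

```text
base [ 0.59551074 -0.05573647  0.028     ] [ 0.54997494 -0.05431346  0.028     ] others [ 0.63773063 -0.07713066  0.028     ] [ 0.50795938 -0.07173273  0.028     ] cap end [ 0.57236015 -0.15515192  0.02      ] lip [ 0.57262456 -0.1735131   0.018     ]
t 9.35 p [ 0.5739 -0.0144  0.006 ] [-179.65   -0.     88.17] F [-1.05  0.09 -3.93] op 0.0252
shift [-0.0255  0.0029 -0.005 ] turn -0.0005
```

Emit:
{"name": "play_rows", "arguments": {"steps": [[[-0.006,0,-0.001,0],[-0.006,0,0,0],[-0.006,0,0,0],[-0.005,0,0,0],[-0.004,0,0,0]]]}}

```text
time: 9.77
ee_pos: [0.5765, -0.0416, 0.0148]
tcp_rot: [179.9, 0.0, 88.2]
wrist_force: [0.6, -0.5, -0.1]
opening: 0.0246
grasp_force: 0.0
```

Emit:
{"name": "play_rows", "arguments": {"steps": [[[-0.004,0,0,0],[-0.004,0,0,0],[-0.004,0,0,0],[-0.003,0,0,0],[-0.002,0,0,0]]]}}

```text
time: 10.18
ee_pos: [0.5751, -0.0583, 0.0133]
tcp_rot: [-180.0, -0.0, 88.2]
wrist_force: [0.0, 0.4, 0.2]
opening: 0.0249
grasp_force: 0.1
```

Emit:
{"name": "play_rows", "arguments": {"steps": [[[-0.001,0,0,0],[-0.001,0,0,0],[0,0,0,0],[0,0,0,0],[0,0,0,0]]]}}

```text
time: 10.6
ee_pos: [0.5751, -0.0597, 0.0133]
tcp_rot: [-180.0, -0.0, 88.2]
wrist_force: [-0.2, 0.3, -0.4]
opening: 0.0248
grasp_force: 0.0
```

```bash
python3 go.py 0.576 -0.0635 0.011 88.2;python3 - <<'E'
from h import *
c=cam('top');g=cv2.resize(c['img'][132:222,232:318],None,fx=6,fy=6,interpolation=cv2.INTER_CUBIC)
g=cv2.cvtColor(g,cv2.COLOR_BGR2GRAY)
for y in (135,270,410): print(y,g[y-3:y+4,380:456:4].mean(0).astype(int))
E
```

```text
t 10.6 p [ 0.5751 -0.0597  0.0133] [-180.     -0.     88.23] F [-0.22  0.33 -0.36] op 0.0248
shift [-0.0037  0.001   0.0023] turn 0.0006
135 [ 95  78  90  80  70  77 104 194 251 227 218 216 221 231 235 228 162 161
 242]
270 [226 221 213 210 216 223 220 210 204 208 220 223 212 238 208 122 187 218
 132]
410 [227 223 214 208 211 214 214 203 195 198 216 235 238 182 143 163 225 201
  78]
```

Emit:
{"name": "play_rows", "arguments": {"steps": [[[-0.001,0,0,0],[-0.001,0,0,0],[0,0,0,0],[0,0,0,0],[0,0,0,0]]]}}

```text
time: 11.07
ee_pos: [0.5751, -0.0619, 0.0133]
tcp_rot: [180.0, 0.0, 88.2]
wrist_force: [0.2, 0.6, 0.2]
opening: 0.0252
grasp_force: 0.0
```

Emit:
{"name": "play_rows", "arguments": {"steps": [[[-0.001,0,0,0],[-0.0005,0,0,0],[0,0,0,0],[0,0,0,0],[0,0,0,0]]]}}

```text
time: 11.48
ee_pos: [0.575, -0.0634, 0.0133]
tcp_rot: [180.0, 0.0, 88.2]
wrist_force: [-1.2, -0.4, 0.1]
opening: 0.0248
grasp_force: 0.0
```

Emit:
{"name": "play_rows", "arguments": {"steps": [[[-0.001,0,0,0],[0,0,0,0],[0,0,0,0],[0,0,0,0],[0,0,0,0]]]}}

```text
time: 11.9
ee_pos: [0.5749, -0.0644, 0.0133]
tcp_rot: [-180.0, 0.0, 88.2]
wrist_force: [-0.0, 0.6, 1.0]
opening: 0.0248
grasp_force: 0.0
```

Emit:
{"name": "play_rows", "arguments": {"steps": [[[-0.001,0,0,0],[0,0,0,0],[0,0,0,0],[0,0,0,0],[0,0,0,0]]]}}

```text
time: 12.32
ee_pos: [0.5749, -0.0654, 0.0133]
tcp_rot: [180.0, -0.0, 88.2]
wrist_force: [0.4, 0.1, 0.1]
opening: 0.0249
grasp_force: 0.0
```

```bash
python3 - <<'E'
from h import *
d=cam('scene')
b=cv2.resize(d['img'][150:240,200:330],None,fx=6,fy=6,interpolation=cv2.INTER_CUBIC)
cv2.imwrite('pics/s4.png',b)
print(bot.get_obs()['wrist_force'])
E
```

```text
[0.51109026 0.46368884 0.96751202]
```

View pics/s4.png

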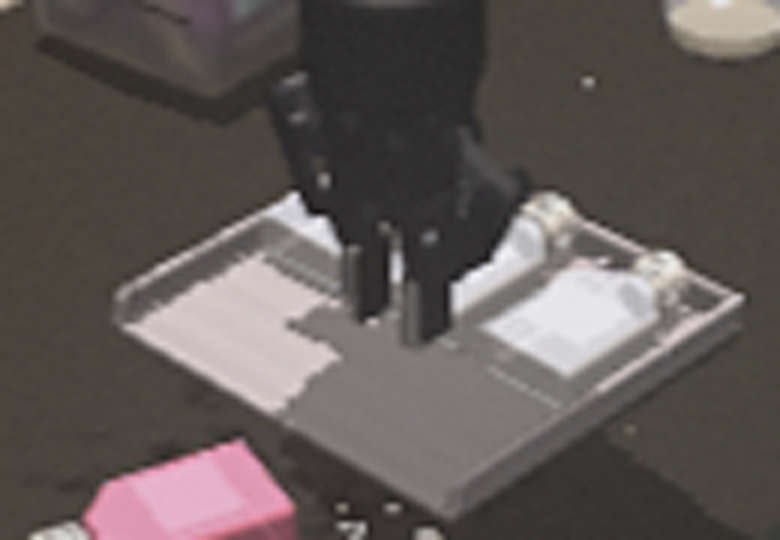

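The cap, at (548,215), is about at the lip, in line with its neighbours. That was my last picture, so I'll creep forward on force until it makes contact.

Emit:
{"name": "play_rows", "arguments": {"steps": [[[-0.001,0,0,0],[0,0,0,0],[0,0,0,0],[0,0,0,0],[0,0,0,0]]]}}

```text
time: 12.78
ee_pos: [0.5749, -0.0659, 0.0133]
tcp_rot: [-180.0, -0.0, 88.2]
wrist_force: [-0.3, 5.0, 0.5]
opening: 0.025
grasp_force: 2.7
```

```bash
python3 - <<'E'
from h import *
S=cam('scene');g=cv2.cvtColor(S['img'],cv2.COLOR_BGR2GRAY)
print(bot.get_obs()['wrist_force'])
# profiles along lane direction at cap height: flask 2 lane (tray y=-66) and middle
e=np.array([.9995,-.0314]);d=np.array([-.0314,-.9995]);c0=np.array([.5765,-.0868])
for ly in(-.066,0,):
    for dy in (-.003,.003):
        r=[]
        for tx in np.arange(.060,.092,.002):
            p=c0+d*tx+e*(ly+dy);u,v=proj(S,[*p,.03]);r.append(int(cv2.getRectSubPix(g,(1,1),(float(u),float(v)))[0,0]))
        print(ly,dy,r)
E
```

```text
[-0.18863991  5.1017454   1.14701102]
-0.066 -0.003 [199, 195, 188, 192, 203, 216, 206, 201, 208, 217, 198, 157, 97, 63, 67, 70]
-0.066 0.003 [158, 161, 184, 201, 211, 213, 196, 180, 175, 180, 165, 129, 82, 73, 69, 71]
0 -0.003 [209, 193, 189, 189, 190, 180, 177, 186, 197, 203, 195, 173, 139, 106, 73, 67]
0 0.003 [102, 113, 137, 170, 196, 214, 185, 173, 167, 165, 169, 168, 148, 116, 82, 69]
```

The force rose to 5 N, so the cap is at the lip. Now I retreat straight back, rise and verify.

Emit:
{"name": "play_rows", "arguments": {"steps": [[[0.003,0,0,0],[0.006,0,0,0],[0.01,0,0,0],[0.015,0,0,0],[0.015,0,-0.01,0]]]}}

```text
time: 13.25
ee_pos: [0.5752, -0.0166, 0.0215]
tcp_rot: [-179.8, 0.0, 88.2]
wrist_force: [0.6, 1.1, 0.2]
opening: 0.0249
grasp_force: 0.0
```

Emit:
{"name": "play_rows", "arguments": {"steps": [[[0,0,-0.03,0],[0.01,0,-0.035,0],[0.03,0,-0.02,0],[0.035,0,-0.02,0],[0.035,0,0,0]]]}}

```text
time: 13.67
ee_pos: [0.5813, 0.0942, 0.1333]
tcp_rot: [179.6, -0.0, 88.1]
wrist_force: [1.3, 0.1, 0.3]
opening: 0.0252
grasp_force: 0.0
```

Emit:
{"name": "play_rows", "arguments": {"steps": [[[0.035,0,0,0],[0.035,0,0,0],[0,0,0,0],[0,0,0,0],[0,0,0,0]]]}}

```text
time: 14.08
ee_pos: [0.5817, 0.1628, 0.1281]
tcp_rot: [-180.0, 0.0, 88.3]
wrist_force: [-0.1, -1.0, -0.3]
opening: 0.0248
grasp_force: 0.0
```

```bash
python3 - <<'E'
from h import *
T=cam('top');g=cv2.cvtColor(T['img'],cv2.COLOR_BGR2GRAY)
e=np.array([.9995,-.0314]);d=np.array([-.0314,-.9995]);c0=np.array([.5765,-.0868])
o=np.load('top.npy');df=cv2.absdiff(o,T['img']).max(2)[132:222,232:318]
print('bench change px rows/cols >40:',[(int(x.min()),int(x.max())) for x in np.nonzero(df>40)])
print('tx',list(range(-34,94,4)))
for ly in(-.066,0,.066):
    for z,a in ((.028,-.034),):
        r=[]
        for tx in np.arange(a,.094,.004):
            p=c0+d*tx+e*ly;u,v=proj(T,[*p,z]);r.append(int(cv2.getRectSubPix(g,(1,3),(float(u),float(v))).mean()))
        print(ly,r)
r=[];  # across base, z .028
for ty in np.arange(-.1,.1,.004):
    p=c0+d*.012+e*ty;u,v=proj(T,[*p,.028]);r.append((round(ty*1000),int(cv2.getRectSubPix(g,(3,1),(float(u),float(v))).mean())))
print(r);print(bot.get_obs()['ee_pos'],bot.get_obs()['wrist_force'])
E
```

```text
bench change px rows/cols >40: [(26, 56), (16, 73)]
tx [-34, -30, -26, -22, -18, -14, -10, -6, -2, 2, 6, 10, 14, 18, 22, 26, 30, 34, 38, 42, 46, 50, 54, 58, 62, 66, 70, 74, 78, 82, 86, 90]
-0.066 [230, 230, 230, 230, 231, 205, 219, 209, 217, 218, 228, 230, 230, 230, 230, 230, 230, 230, 224, 217, 217, 217, 216, 219, 220, 209, 211, 209, 221, 227, 158, 226]
0 [230, 230, 230, 230, 232, 225, 181, 227, 217, 217, 223, 230, 230, 230, 230, 230, 230, 230, 229, 219, 217, 217, 217, 217, 223, 211, 219, 204, 201, 224, 220, 175]
0.066 [228, 230, 230, 230, 230, 171, 205, 220, 216, 216, 226, 230, 230, 229, 229, 230, 230, 229, 229, 215, 216, 217, 215, 219, 226, 214, 223, 218, 213, 220, 175, 233]
[(-100, 196), (-96, 136), (-92, 181), (-88, 216), (-84, 223), (-80, 230), (-76, 230), (-72, 230), (-68, 230), (-64, 230), (-60, 230), (-56, 230), (-52, 229), (-48, 227), (-44, 231), (-40, 198), (-36, 191), (-32, 160), (-28, 164), (-24, 216), (-20, 221), (-16, 228), (-12, 230), (-8, 230), (-4, 230), (0, 229), (4, 230), (8, 229), (12, 230), (16, 231), (20, 232), (24, 202), (28, 172), (32, 203), (36, 125), (40, 172), (44, 219), (48, 223), (52, 230), (56, 230), (60, 230), (64, 230), (68, 230), (72, 229), (76, 230), (80, 230), (84, 231), (88, 217), (92, 139), (96, 189)]
[0.58184564 0.16215206 0.12820642] [-0.30371629 -0.15895395  0.49287305]
```

```bash
python3 - <<'E'
from h import *
T=cam('top');S=cam('scene');o=np.load('top.npy')
e=np.array([.9995,-.0314]);d=np.array([-.0314,-.9995]);c0=np.array([.5765,-.0868])
for n,im,z in (('now',T['img'],.028),('old',o,.028)):
  g=cv2.cvtColor(im,cv2.COLOR_BGR2GRAY)
  for ly in (-.066,-.045,0,.02,.066):
    print(n,ly,[int(cv2.getRectSubPix(g,(1,1),tuple(map(float,proj(T,[*(c0+d*t+e*ly),z]))))[0,0]) for t in np.arange(-.02,-.003,.002)],[int(cv2.getRectSubPix(g,(1,1),tuple(map(float,proj(T,[*(c0+d*t+e*ly),z]))))[0,0]) for t in np.arange(.076,.097,.002)])
df=cv2.absdiff(o,T['img']).max(2)
print('upper flask diff',df[143:162,272:306].max(),'lower',df[193:212,268:306].max())
for n,a,b,c,f in(('timer',190,222,120,150),('marker',190,236,348,378),('petri',140,172,366,398),('pink',170,202,184,228)): print(n,df[a:b,c:f].max())
E
```

```text
now -0.066 [231, 232, 231, 206, 172, 219, 213, 208, 219] [210, 224, 233, 229, 163, 159, 188, 225, 104, 72, 75]
now -0.045 [231, 231, 231, 212, 208, 226, 225, 225, 225] [231, 231, 233, 234, 232, 173, 187, 205, 70, 69, 77]
now 0 [231, 232, 232, 225, 159, 180, 216, 227, 220] [193, 196, 210, 224, 230, 222, 223, 174, 110, 75, 76]
now 0.02 [230, 231, 232, 232, 231, 221, 224, 231, 230] [233, 234, 235, 233, 196, 152, 197, 170, 121, 73, 77]
now 0.066 [231, 231, 229, 163, 167, 203, 228, 220, 217] [217, 217, 221, 224, 210, 174, 157, 234, 122, 67, 75]
old -0.066 [230, 231, 231, 206, 173, 219, 213, 209, 218] [211, 224, 233, 229, 165, 160, 188, 226, 105, 73, 77]
old -0.045 [231, 232, 231, 212, 208, 227, 225, 226, 226] [231, 232, 233, 233, 232, 173, 187, 205, 70, 69, 77]
old 0 [231, 231, 231, 231, 231, 231, 231, 231, 231] [231, 231, 233, 233, 202, 119, 202, 177, 112, 77, 77]
old 0.02 [230, 231, 231, 231, 231, 231, 231, 232, 231] [234, 234, 235, 233, 196, 151, 199, 170, 121, 73, 76]
old 0.066 [230, 230, 229, 163, 168, 204, 228, 221, 217] [217, 218, 221, 224, 210, 173, 158, 234, 122, 66, 73]
upper flask diff 4 lower 4
timer 185
marker 6
petri 5
pink 20
```

```bash
python3 - <<'E'
from h import *
T=cam('top');o=np.load('top.npy');df=cv2.absdiff(o,T['img']).max(2)
for r in df[194:220:2,120:152:2]: print(*['%3d'%x for x in r])
E
```

```text
162 158 163 166 165 164 178 169 165 159 164 161 161 151  90 159
154 158  99  45  42  42  76  96  94  97 106 115 134 147 171 158
155 161  20  29  24  21  22  20  19   2  17  16   5  20 150 161
156 169  19  76  66  59  61  57  60  55  58  57  64  18 156 162
168 174  20  74  68 100  90 106  79  67 136 134  75  16 155 159
170 169  20  64  74 104 111  74  81  82 127 129  56  13 173 158
169 157  16  69  55  57  67  66  67  67  68  67  75  14 159 156
166 142  16  11  10   7   6   4   3  14   6   7   6   9 160 171
165 137  30  69  52   7  41  55  33  87  52  51  51   5 159 156
155 129  40  54  57  11  63  58  92 154 147 144 136   9 164 157
  9 122   4  19  16   2  14  14   4  28  31  30  30  39 163 156
 24 132   7   9   4   3  48  27  11  20  29   6   9  75 169 164
 27 152 163 167 167 169 165 162 161 157 157 139 134 164 162 160
```

The arm's link is covering the timer in this view. I'll move aside to check it.

Emit:
{"name": "play_rows", "arguments": {"steps": [[[0,0,-0.035,0],[0,0,-0.035,0],[0,-0.035,0,0],[-0.035,-0.02,0,0],[-0.035,0,0,0]]]}}

```text
time: 14.7
ee_pos: [0.5227, 0.0942, 0.1996]
tcp_rot: [180.0, -0.0, 88.4]
wrist_force: [-0.6, -0.6, -0.5]
opening: 0.0251
grasp_force: 0.0
```

Emit:
{"name": "play_rows", "arguments": {"steps": [[[-0.04,0,0,0],[-0.04,0,0,0],[-0.04,0,0,0],[0,0,0,0],[0,0,0,0]]]}}

```text
time: 15.12
ee_pos: [0.5208, -0.0283, 0.1985]
tcp_rot: [180.0, 0.0, 87.9]
wrist_force: [0.0, 0.2, 0.1]
opening: 0.0246
grasp_force: 0.0
```

```bash
python3 - <<'E'
from h import *
T=cam('top');S=cam('scene');o=np.load('top.npy');df=cv2.absdiff(o,T['img']).max(2);ds=cv2.absdiff(np.load('scene.npy'),S['img']).max(2)
print('top',df[190:222,120:150].max(),'scene',ds[275:312,155:205].max())
if df[190:222,120:150].max()<40 or ds[275:312,155:205].max()<40: print(bot.job_done())
E
```

```text
top 5 scene 6
the job is handed in; nothing more can be done
None
```

I slid the third flask upright to the middle lane, tipped it onto its growth face and pushed it home until its cap met the rear lip (5 N contact). Before-and-after images show no movement of the other two flasks, timer, marker or petri dish, and I handed the job in at about 15 s.

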